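Set up a coral neighbour trial

TASK

Set up the coral neighbour trial in the long rack: first free the plugs by sliding the black hold-down keeper along its T-slot to the open left end, lift it out there and stand it on its foot in the shallow tray. Then move the bare control plug into the hole straight behind the pillar coral (directly across the slot from it, in the back row), and plug the branching coral into the front-row hole next to the pillar coral on its left and the brain coral into the front-row hole next to it on its right, left and right as the robot sees them, each upright and fully seated. Leave the pillar coral in its hole and the plate coral in the holding rack, and tip none of them over.

Things in the scene. Friction and masses are not known exactly. Their poses are not given: they have to be found in the camera images.
- trial_rack: Long white rack, fixed: plate 118 mm (x) by 246 (y), top 34 mm above the bench and above the origin (on the bench under its middle). +x away from the robot, +y to its left, yaw up to 0.2 rad. Holes 17 mm wide: front row x = -36 mm, back row x = +36 mm, each at y = 90, 30, -30, -90 mm. Along y between the rows a grey T-slot rail, 34 mm wide, 13.5 mm above the plate.
- loading_end (a point): Middle of the T-slot's open left end, on the rail's top, 47.5 mm above the bench, at rack x = 0, y = +84 mm. From rack y = 45 to 123 mm the rail has no lips and a T-foot can be lifted out; from there to the closed right end two lips (4 mm thick, 13 mm apart, channel below 26 mm wide) hold it down.
- keeper: Black hold-down, loose, 60 g, in the T-slot near its middle, free to slide (1.5 mm play). Bar 54 mm (x) by 84 (y) by 6, its sides over the plug discs. Origin: centre of the bar's underside, on the rail's top. Grip tab on it 22 mm (x) by 12 (y), z 6 to 33 mm. T-foot 22 by 44 mm (y) reaches to z = -10.5 mm; clear of the lips at rack y 70 to 98 mm. Axes as the rack's; stands on its foot.
- tray: Shallow grey open tray, fixed, at one side of the long rack: outside 112 mm (x) by 152 (y), 20 mm high, walls and floor 4 mm thick. Origin on the bench under its middle.
- holding_rack: Short white rack, fixed, at the other side of the long rack: plate 64 mm (x) by 186 (y), top 34 mm above the bench and the origin (on the bench under its middle). One row of three holes at y = 60, 0 and -60 mm holds the branching, brain and plate corals in any order.
- pillar_coral: Loose grey-brown ceramic plug, 45 g: disc 30 mm wide, 12 mm thick, on a tapered stem 20 mm long (11 mm thick, 8 at its tip). Origin: centre of the disc's underside, z up; hold it by the disc. On it the pillar coral: one single tan column 17 mm thick, top 58 mm above the origin. It sits in the long rack's front row at y = +30 or -30 mm.
- control_plug: Loose grey-brown ceramic plug, 45 g: disc 30 mm wide, 12 mm thick, on a tapered stem 20 mm long (11 mm thick, 8 at its tip). Origin: centre of the disc's underside, z up; hold it by the disc. It is bare, with no coral on it. It sits beside the pillar coral in the long rack's front row, at the other of y = +30 and -30 mm.
- branching_coral: Loose grey-brown ceramic plug, 45 g: disc 30 mm wide, 12 mm thick, on a tapered stem 20 mm long (11 mm thick, 8 at its tip). Origin: centre of the disc's underside, z up; hold it by the disc. On it a branching coral: seven thin tan branches with pale tips, within 14 mm of the axis, top 55 mm above the origin.
- brain_coral: Loose grey-brown ceramic plug, 45 g: disc 30 mm wide, 12 mm thick, on a tapered stem 20 mm long (11 mm thick, 8 at its tip). Origin: centre of the disc's underside, z up; hold it by the disc. On it a brain coral: a brown dome 27 mm wide with pale winding ridges, top 32 mm above the origin.
- plate_coral: Loose grey-brown ceramic plug, 45 g: disc 30 mm wide, 12 mm thick, on a tapered stem 20 mm long (11 mm thick, 8 at its tip). Origin: centre of the disc's underside, z up; hold it by the disc. On it a plate coral: three thin flared tan tiers one above another, within 14 mm of the axis, top 41 mm above the origin.

How it is judged:
On the way, in this order (a step that is already met when the one before it is completed fails the run):
1. the keeper has been slid along the T-slot to its open left end (y of keeper in the frame of trial_rack between 0.06 and 0.2 m and x of keeper in the frame of trial_rack between -0.01 and 0.01 m and z of keeper in the frame of trial_rack between 0.04 and 0.0545 m), for 0.05 s.
2. the keeper stands in the tray (x of keeper in the frame of tray between -0.05 and 0.05 m and y of keeper in the frame of tray between -0.07 and 0.07 m and z of keeper in the frame of tray below 0.024 m), for 0.1 s.
At the end, for the whole second after the job is handed in: Pillar coral in its hole; control plug straight behind it, branching coral next to it on the left (rack +y), brain coral on the right: each within 9 mm of its hole in x and y, disc within 3 mm of the plate, upright. Keeper upright in the tray. Plate coral moved under 10 mm. All released, at rest (all of step 2 and (((x of pillar_coral in the frame of trial_rack between -0.045 and -0.027 m and y of pillar_coral in the frame of trial_rack between 0.021 and 0.039 m and z of pillar_coral in the frame of trial_rack between 0.031 and 0.037 m and angle between pillar_coral's own z axis and vertical below 0.12 rad) and (x of control_plug in the frame of trial_rack between 0.027 and 0.045 m and y of control_plug in the frame of trial_rack between 0.021 and 0.039 m and z of control_plug in the frame of trial_rack between 0.031 and 0.037 m and angle between control_plug's own z axis and vertical below 0.12 rad) and (x of branching_coral in the frame of trial_rack between -0.045 and -0.027 m and y of branching_coral in the frame of trial_rack between 0.081 and 0.099 m and z of branching_coral in the frame of trial_rack between 0.031 and 0.037 m and angle between branching_coral's own z axis and vertical below 0.12 rad) and (x of brain_coral in the frame of trial_rack between -0.045 and -0.027 m and y of brain_coral in the frame of trial_rack between -0.039 and -0.021 m and z of brain_coral in the frame of trial_rack between 0.031 and 0.037 m and angle between brain_coral's own z axis and vertical below 0.12 rad)) or ((x of pillar_coral in the frame of trial_rack between -0.045 and -0.027 m and y of pillar_coral in the frame of trial_rack between -0.039 and -0.021 m and z of pillar_coral in the frame of trial_rack between 0.031 and 0.037 m and angle between pillar_coral's own z axis and vertical below 0.12 rad) and (x of control_plug in the frame of trial_rack between 0.027 and 0.045 m and y of control_plug in the frame of trial_rack between -0.039 and -0.021 m and z of control_plug in the frame of trial_rack between 0.031 and 0.037 m and angle between control_plug's own z axis and vertical below 0.12 rad) and (x of branching_coral in the frame of trial_rack between -0.045 and -0.027 m and y of branching_coral in the frame of trial_rack between 0.021 and 0.039 m and z of branching_coral in the frame of trial_rack between 0.031 and 0.037 m and angle between branching_coral's own z axis and vertical below 0.12 rad) and (x of brain_coral in the frame of trial_rack between -0.045 and -0.027 m and y of brain_coral in the frame of trial_rack between -0.099 and -0.081 m and z of brain_coral in the frame of trial_rack between 0.031 and 0.037 m and angle between brain_coral's own z axis and vertical below 0.12 rad))) and angle between keeper's own z axis and vertical below 0.2 rad and distance of plate_coral from where it was at the start of the episode below 0.01 m and angle between plate_coral's own z axis and vertical below 0.12 rad and linear speed of each of control_plug, pillar_coral, branching_coral, brain_coral, plate_coral, keeper below 0.02 m/s); the robot touches nothing.
It fails at once if a coral is tipped by more than 0.6 rad (angle between any of control_plug, pillar_coral, branching_coral, brain_coral, plate_coral's own z axis and vertical above 0.6 rad).
It fails at once if the pillar coral is knocked or lifted from its hole (over 20 mm) (distance of pillar_coral from where it was at the start of the episode above 0.02 m).
It fails at once if the plate coral is knocked or lifted from its hole (over 20 mm) (distance of plate_coral from where it was at the start of the episode above 0.02 m).
It also fails if it takes over 112 s, if anything falls off the work surface, if the arm or the gripper's body presses on something with over 40 N, if the wrist force passes 120 N, or if a joint passes its speed limit or range.

ROBOT

A 6-joint arm with a two-finger parallel gripper is mounted at the origin on a cart in front of the work surface, level with it; the furniture and walls round the work are solid. World frame = base frame: x ahead of the robot, y to its left, z up, the work surface at z = 0. Lengths are in m, angles in rad, forces in N, time in s.
With the tool pointing down it reaches from about 0.225 to 0.875 m from the base axis. Payload 3.4 kg.
Tool frame: the origin (TCP) lies at the very end of the fingers, on their centre line; the grasp point (between the pads) lies 19 mm behind it (manip.pinch_z is the distance from the TCP to the grasp point, in m); z points along the fingers, y is the line along which they close (so a half turn about z gives the same grasp; the last joint's range is limited). The gripper opens to 85 mm and grips with 20 to 120 N. Pads are 22 mm wide; open, the fingers measure 114 mm over their backs; the gripper's body (76 mm by 85 mm) begins 54 mm behind the grasp point. The pads swing forward as they close: fully open they stand 13 mm farther back than shut.
Start: joints at [-1.44, 0.276, 1.505, -0, 1.361, -0.121], TCP at [0.143, -0.557, 0.231] pointing down, gripper open.
Joint ranges: [-2.89, 2.89], [-0.75, 2.08], [0.22, 2.7], [-1.18, 4.32], [0.11, 2.71], [-2.7, 2.7]. Speed limits (rad/s): [2.57, 2.57, 3.14, 3.14, 3.14, 3.14].

INTERFACE

Orientations are given as a unit quaternion [w, x, y, z].
In Python, from rig import manip gives the robot as it stands. The module is installed in compiled form; this text tells all that it offers.
- The arm moves only by the shell command python3 -m jog 'ROWS' [FORCE]. ROWS is JSON, a list of rows, each an object of numbers: "dx", "dy", "dz": the shift along the tool's x, y, z each as a share of 25 cm, from -1 to 1; "ax", "ay", "az": the turn, a rotation vector about the tool's x, y, z each as a share of 90 degrees, from -1 to 1; "grip": the opening, from -1 (shut) to 1 (fully open), so that 0 is half open. A call has 1 to 5 rows; each row is the pose to reach, as a shift and turn from the pose commanded when the call began, along the tool's axes at that moment; what a row does not reach only later rows make up. A row lasts 1/12 s, in which the tool goes at most 41.7 mm and 7.16 degrees, less where a joint would pass 70% of its speed; a pose out of reach is approached as far as the arm can. A call with a number of a shift or a turn outside -1 to 1 is refused whole. A call with a gripper value outside its range is refused whole. The fingers move at their own pace and stop on an object; FORCE is the grip in N (left out, the last holds). Time passes only in rows, so rows that repeat a pose let the fingers close. It gives the time, the measured TCP pose, the force, the opening and the grip force at its end, in the units of the state.
- manip.get_state(): the state, without advancing time (a new reading comes with each control period).
- manip.get_image(name): name is "scene" or "top" or "wrist"; returns a dict with "img" (420x560x3 uint8, red, green, blue), "mtx" (3x3 intrinsics, pixels), "k1" (the pictures are not rectified: a ray, as slopes to the right and down, at radius r is drawn at 1 + k1 r^2 times it, then the intrinsics apply), "world_to_cam" (4x4, takes a point from world to camera coordinates); the wrist camera has in their place "T_tool_cam" (4x4, takes a point from camera to tool coordinates, whose origin is the TCP and whose axes are the flange's). Camera axes: x right, y down, z forward; pixel columns grow to the right and rows downward; lengths in m; the calibration is good to about 2 mm. A picture is of the moment at which its call begins: read the wrist's pose just before it. There is no depth.
- manip.sign_off(): hands the job in; it is judged then, once.
The state is a dict: "clock": time; "qpos": joint angles; "qd": joint speeds; "effort": joint torques, N m; "position": TCP position; "ee_rot": TCP orientation; "contact_force": force on the tool from outside, world axes, zero at the start; "moment": the same for the moment, N m; "width": finger opening in m; "gripper_force": force on a finger pad.
Only numpy, scipy, OpenCV 4.12 (cv2) and the standard library are available. Lean on these libraries where they do the work, as an engineer would, in place of code of your own. Each camera call takes 0.05 s, during which the arm holds its last target. There are 200 camera calls.

## Working session

There is one attempt and no reset: what is moved stays moved. The work goes in short steps, Python scripts to look and compute and a shell command to move; the robot and the scene stay as the last step left them, time stands still between calls to the robot, and variables do not carry over. Pictures are saved under pics/ and viewed, at most 14 in all, crops included, and the job is handed in when it is done.

```bash
mkdir -p pics
cat > h.py <<'E'
import numpy as np, cv2
from rig import manip
from scipy.spatial.transform import Rotation as R
def rot(s):
    q=s["ee_rot"]; return R.from_quat([q[1],q[2],q[3],q[0]])
def snap(name,fn):
    s=manip.get_state(); d=manip.get_image(name)
    if "world_to_cam" in d: c2w=np.linalg.inv(np.array(d["world_to_cam"]))
    else:
        T=np.eye(4);T[:3,:3]=rot(s).as_matrix();T[:3,3]=s["position"];c2w=T@np.array(d["T_tool_cam"])
    cv2.imwrite("pics/%s.png"%fn,d["img"][:,:,::-1])
    np.savez("pics/%s.npz"%fn,c2w=c2w,mtx=d["mtx"],k1=d["k1"]); return d
def pix2w(fn,u,v,z):
    f=np.load("pics/%s.npz"%fn); K=f["mtx"];k=float(f["k1"])
    a=(u-K[0,2])/K[0,0];b=(v-K[1,2])/K[1,1]; x,y=a,b
    for _ in range(20):
        g=1+k*(x*x+y*y); x,y=a/g,b/g
    c=f["c2w"]; d=c[:3,:3]@np.array([x,y,1]); o=c[:3,3]
    return o+d*(z-o[2])/d[2]
def w2pix(fn,p):
    f=np.load("pics/%s.npz"%fn); K=f["mtx"];k=float(f["k1"])
    c=np.linalg.inv(f["c2w"])@np.append(p,1); x,y=c[:2]/c[2]; g=1+k*(x*x+y*y)
    return K[0,0]*x*g+K[0,2],K[1,1]*y*g+K[1,2]
def st():
    s=manip.get_state(); print(round(s["clock"],2),np.round(s["position"],4),"rot\n",np.round(rot(s).as_matrix(),3),"w",round(s["width"],4),"F",np.round(s["contact_force"],1),"g",s["gripper_force"])
def go(x,y,z,yaw=None):
    """shift from present pose to world TCP target, in tool-axis shares; yaw = desired world angle of tool y (closing) axis, tool pointing down"""
    s=manip.get_state(); M=rot(s).as_matrix(); p=np.array([x,y,z])-s["position"]
    print("shift shares",np.round(M.T@p/.25,3),"len mm",round(1000*np.linalg.norm(p),1))
    if yaw is not None:
        best=None
        for k in (0,np.pi):
            ty=np.array([np.cos(yaw+k),np.sin(yaw+k),0]);tz=np.array([0,0,-1.]);tx=np.cross(ty,tz)
            r=(R.from_matrix(M).inv()*R.from_matrix(np.c_[tx,ty,tz])).as_rotvec()/(np.pi/2)
            print(" turn shares",np.round(r,3))
E
python3 - <<'E'
from h import *
for n in("top","scene"): d=snap(n,n+"0"); print(n,np.round(d["world_to_cam"],2),d["k1"])
st()
E
```

```text
top [[ 0.01 -1.   -0.01 -0.02]
 [-1.   -0.01 -0.07  0.52]
 [ 0.07  0.01 -1.    1.11]
 [ 0.    0.    0.    1.  ]] -0.07525651983956952
scene [[-0.6  -0.8  -0.02  0.31]
 [-0.58  0.45 -0.68  0.36]
 [ 0.55 -0.4  -0.73  0.75]
 [ 0.    0.    0.    1.  ]] -0.0845965350983158
0.1 [ 0.1432 -0.5564  0.2305] rot
 [[ 0.968  0.249 -0.   ]
 [ 0.249 -0.968  0.002]
 [ 0.    -0.002 -1.   ]] w 0.0855 F [ 0.  -0.2 -1. ] g 0.0
```

View pics/top0.png

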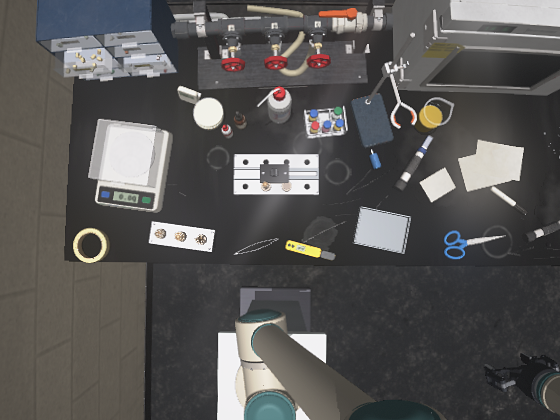

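View pics/scene0.png

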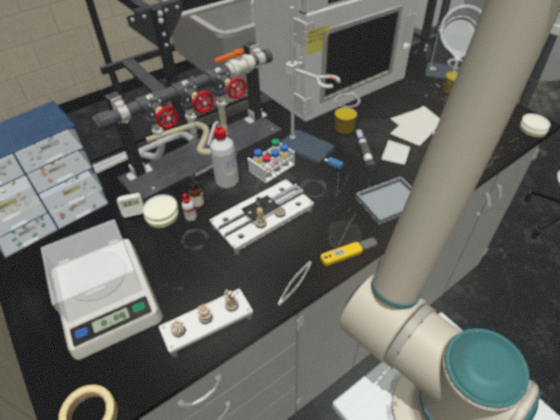

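The top view shows the long rack at about (276,174), the holding rack at (181,236), the tray at (382,230) and the keeper near (275,173). I'll enlarge the crops to read them more closely.

Run:
```python
import cv2,numpy as np
a=cv2.imread("pics/top0.png")
def c(x,y,w,h,s): return cv2.resize(a[y:y+h,x:x+w],None,fx=s,fy=s,interpolation=cv2.INTER_CUBIC)
A=c(220,145,112,56,7);B=c(140,210,80,48,4);C=c(345,200,75,60,4)
im=np.zeros((392+200,784,3),np.uint8);im[:392]=A;im[392:584,:320]=B;C=C[:200];im[392:592,400:700]=C
cv2.imwrite("pics/crop0.png",im)
```

```text
(no output)
```

View pics/crop0.png

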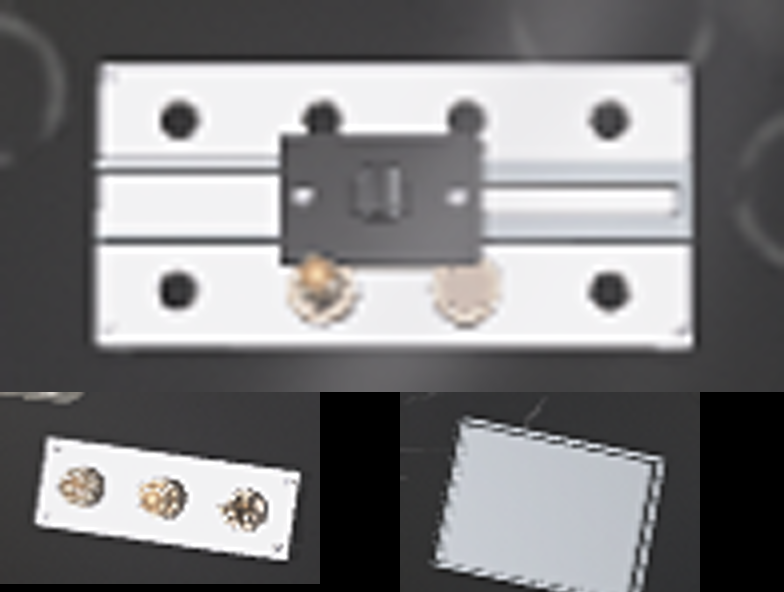

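The rack is nearly square to the world. The pillar coral is at y=+30 (crop 320,290), the control plug at y=-30 (465,292), and the keeper is centred at about (382,198). Next I'll compute poses from the hole pixels.

Run:
```python
from h import *
A=lambda x,y:(220+(x+.5)/7-.5,145+(y+.5)/7-.5)
B=lambda x,y:(140+(x+.5)/4-.5,210+(y-392+.5)/4-.5)
C=lambda x,y:(345+(x-400+.5)/4-.5,200+(y-392+.5)/4-.5)
P=lambda p,z:pix2w("top0",*p,z)
h=np.array([P(A(x,y),.034) for x,y in((178,291),(609,291),(178,120),(609,120))]);c=h.mean(0)
d=h[0]-h[1];print("rack",c,"yaw",np.arctan2(-d[0],d[1]),np.linalg.norm(d), h)
k=[P(A(x,y),.0535) for x,y in((281,133),(484,133),(281,265),(484,265))];print("keeper",np.mean(k,0),np.round(k,3))
b=np.array([P(B(x,y),.034) for x,y in((47,438),(299,471),(287,561),(36,525))]);e=b[0]-b[1]
print("hold",b.mean(0),np.arctan2(-e[0],e[1]),np.linalg.norm(e))
for x,y in((82,487),(162,497),(243,508)):print(P(B(x,y),.055))
t=np.array([P(C(x,y),.02) for x,y in((460,420),(664,458),(435,568))]);e=t[0]-t[1];print("tray",(t[1]+t[2])/2,np.arctan2(-e[0],e[1]),np.linalg.norm(e),np.linalg.norm(t[0]-t[2]))
go(c[0],c[1],.20,np.pi/2)
```

```text
rack [ 0.61780424 -0.00682368  0.034     ] yaw 0.010924640371350455 0.17907960694812608 [[ 0.58089241  0.08228115  0.034     ]
 [ 0.58284875 -0.09678777  0.034     ]
 [ 0.65280041  0.08359746  0.034     ]
 [ 0.65467539 -0.09638556  0.034     ]]
keeper [ 0.61739159 -0.00254302  0.0535    ] [[ 0.644  0.039  0.054]
 [ 0.645 -0.044  0.054]
 [ 0.59   0.039  0.054]
 [ 0.591 -0.044  0.054]]
hold [0.43279096 0.26523617 0.034     ] -0.11500704435646282 0.18700951372550176
[0.44047603 0.32114189 0.055     ]
[0.43422839 0.2631335  0.055     ]
[0.42727944 0.20483192 0.055     ]
tray [ 0.45847611 -0.32067977  0.02      ] -0.17226831622594313 0.15369701212899953 0.11005939389577882
shift shares [ 2.386 -1.656  0.125] len mm 726.8
 turn shares [-0.00e+00 -1.00e-03 -1.84e+00]
 turn shares [-0.001  0.     0.16 ]
```

```bash
python3 -m jog '[{"dx":0.68,"dy":-0.47,"az":0.16,"grip":0.2},{"dx":0.68,"dy":-0.47,"az":0.16,"grip":0.2},{"dx":0.68,"dy":-0.47,"az":0.16,"grip":0.2},{"dx":0.68,"dy":-0.47,"az":0.16,"grip":0.2},{"dx":0.68,"dy":-0.47,"az":0.16,"grip":0.2}]'
python3 -c "
from h import *
st();go(.52,-.007,.25,np.pi/2)"
```

```text
0.1 [ 0.1432 -0.5564  0.2305] rot
 [[ 0.968  0.249 -0.   ]
 [ 0.249 -0.968  0.002]
 [ 0.    -0.002 -1.   ]] w 0.0855 F [ 0.  -0.2 -1. ] g 0.0
shift shares [ 2.007 -1.753 -0.075] len mm 666.5
 turn shares [-0.00e+00 -1.00e-03 -1.84e+00]
 turn shares [-0.001  0.     0.16 ]schema error: expected keys dx, dy, dz, ax, ay, az, grip
```

```bash
python3 -m jog '[{"dx":0.63,"dy":-0.54,"dz":0,"ax":0,"ay":0,"az":0.16,"grip":0.2},{"dx":0.63,"dy":-0.54,"dz":0,"ax":0,"ay":0,"az":0.16,"grip":0.2},{"dx":0.63,"dy":-0.54,"dz":0,"ax":0,"ay":0,"az":0.16,"grip":0.2},{"dx":0.63,"dy":-0.54,"dz":0,"ax":0,"ay":0,"az":0.16,"grip":0.2},{"dx":0.63,"dy":-0.54,"dz":0,"ax":0,"ay":0,"az":0.16,"grip":0.2}]'
python3 -c "
from h import *
st();go(.55,-.007,.25,np.pi/2)"
```

```text
clock: 0.52
position: [0.2627, -0.3849, 0.2309]
ee_rot: [-0.0, 1.0, -0.0, -0.0]
contact_force: [0.5, 0.1, 0.3]
width: 0.0509
gripper_force: 0.0
0.52 [ 0.2627 -0.3849  0.2309] rot
 [[ 1.    -0.    -0.   ]
 [-0.    -1.     0.001]
 [-0.    -0.001 -1.   ]] w 0.0509 F [0.5 0.1 0.3] g 0.0
shift shares [ 1.149 -1.512 -0.075] len mm 475.1
 turn shares [0.e+00 1.e-03 2.e+00]
 turn shares [-0.001  0.    -0.   ]
```

```bash
python3 -m jog '[{"dx":0.5,"dy":-0.67,"dz":0,"ax":0,"ay":0,"az":0,"grip":0.2},{"dx":0.5,"dy":-0.67,"dz":0,"ax":0,"ay":0,"az":0,"grip":0.2},{"dx":0.5,"dy":-0.67,"dz":0,"ax":0,"ay":0,"az":0,"grip":0.2},{"dx":0.5,"dy":-0.67,"dz":0,"ax":0,"ay":0,"az":0,"grip":0.2},{"dx":0.5,"dy":-0.67,"dz":0,"ax":0,"ay":0,"az":0,"grip":0.2}]' >/dev/null
python3 -m jog '[{"dx":0.58,"dy":-0.78,"dz":0,"ax":0,"ay":0,"az":0,"grip":0.2},{"dx":0.58,"dy":-0.78,"dz":0,"ax":0,"ay":0,"az":0,"grip":0.2},{"dx":0.58,"dy":-0.78,"dz":0,"ax":0,"ay":0,"az":0,"grip":0.2},{"dx":0.58,"dy":-0.78,"dz":0,"ax":0,"ay":0,"az":0,"grip":0.2},{"dx":0.58,"dy":-0.78,"dz":0,"ax":0,"ay":0,"az":0,"grip":0.2}]' >/dev/null
python3 -m jog '[{"dx":0,"dy":0,"dz":0,"ax":0,"ay":0,"az":0,"grip":0.2},{"dx":0,"dy":0,"dz":0,"ax":0,"ay":0,"az":0,"grip":0.2}]' >/dev/null
python3 -c "
from h import *
st();go(.617,-.0025,.25,np.pi/2);snap('wrist','w1')"
```

```text
1.52 [ 0.5114 -0.0508  0.2306] rot
 [[ 1.     0.005 -0.001]
 [ 0.005 -1.     0.   ]
 [-0.001 -0.    -1.   ]] w 0.0512 F [ 0.3 -0.3  0. ] g 0.0
shift shares [ 0.423 -0.191 -0.078] len mm 117.7
 turn shares [-1.000e-03 -0.000e+00 -1.997e+00]
 turn shares [-0.     0.001  0.003]
```

View pics/w1.png

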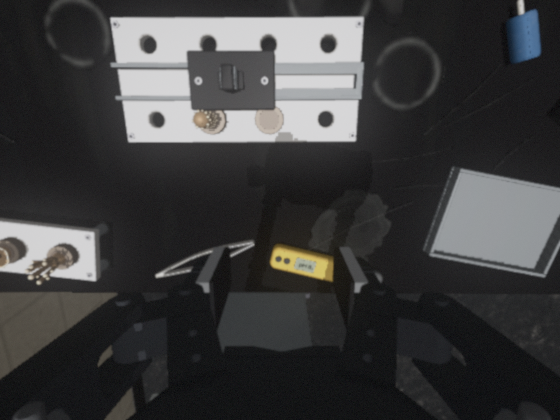

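The wrist camera looks forward of the gripper. The rack holes are at (157,120), (325,119), (148,44) and (328,43), and the keeper bar corners at (188,52), (275,51), (192,110) and (275,109). The branching coral is at the right end of the holding rack.

Run:
```python
from h import *
P=lambda u,v,z:pix2w("w1",u,v,z)
h=np.array([P(u,v,.034) for u,v in((157,120),(325,119),(148,44),(328,43))]);c=h.mean(0)
d=h[0]-h[1];print("rack",c,"yaw",np.arctan2(-d[0],d[1]),np.linalg.norm(d));print(h)
print(np.mean([P(u,v,.0535) for u,v in((188,52),(275,51),(192,110),(275,109))],0))
print("tray corners",[P(u,v,.02) for u,v in((457,168),(425,248),(543,275))])
print("branch disc",P(60,258,.046))
```

```text
rack [ 0.61679666 -0.0066119   0.034     ] yaw 0.01150009163158071 0.17908246821656248
[[ 0.57947186  0.08266103  0.034     ]
 [ 0.58153128 -0.09640959  0.034     ]
 [ 0.65202751  0.0833827   0.034     ]
 [ 0.65415596 -0.09608174  0.034     ]]
[ 0.61620908 -0.00222232  0.0535    ]
tray corners [array([ 0.52740931, -0.25298894,  0.02      ]), array([ 0.4272515 , -0.22963175,  0.02      ]), array([ 0.39145901, -0.38233624,  0.02      ])]
branch disc [0.42438897 0.20622268 0.046     ]
```

```bash
python3 -m jog '[{"dx":0.42,"dy":-0.194,"dz":0.3,"ax":0,"ay":0,"az":0,"grip":0},{"dx":0.42,"dy":-0.194,"dz":0.3,"ax":0,"ay":0,"az":0,"grip":0},{"dx":0.42,"dy":-0.194,"dz":0.3,"ax":0,"ay":0,"az":0,"grip":0},{"dx":0.42,"dy":-0.194,"dz":0.3,"ax":0,"ay":0,"az":0,"grip":0},{"dx":0.42,"dy":-0.194,"dz":0.3,"ax":0,"ay":0,"az":0,"grip":0}]' >/dev/null
python3 -c "
from h import *
st();go(.6165,-.0024,.06,np.pi/2+.0112)"
```

```text
1.98 [ 0.6158 -0.0049  0.1532] rot
 [[ 1.    -0.    -0.005]
 [-0.    -1.     0.   ]
 [-0.005 -0.    -1.   ]] w 0.0429 F [ 0.3 -0.2  0.6] g 0.0
shift shares [ 0.005 -0.01   0.373] len mm 93.2
 turn shares [0.005 0.    1.993]
 turn shares [-0.     0.003 -0.007]
```

```bash
python3 -m jog '[{"dx":0.004,"dy":-0.01,"dz":0.15,"ax":0,"ay":0,"az":0,"grip":0},{"dx":0.004,"dy":-0.01,"dz":0.3,"ax":0,"ay":0,"az":0,"grip":0},{"dx":0.004,"dy":-0.01,"dz":0.37,"ax":0,"ay":0,"az":0,"grip":0},{"dx":0.004,"dy":-0.01,"dz":0.37,"ax":0,"ay":0,"az":0,"grip":-1},{"dx":0.004,"dy":-0.01,"dz":0.37,"ax":0,"ay":0,"az":0,"grip":-1}]' 40 
python3 -m jog '[{"dx":0,"dy":0,"dz":0,"ax":0,"ay":0,"az":0,"grip":-1},{"dx":0,"dy":0,"dz":0,"ax":0,"ay":0,"az":0,"grip":-1},{"dx":0,"dy":0,"dz":0,"ax":0,"ay":0,"az":0,"grip":-1}]'
```

```text
clock: 2.4
position: [0.6155, -0.0032, 0.0644]
ee_rot: [0.0, 1.0, -0.001, -0.001]
contact_force: [0.3, 0.4, 0.0]
width: 0.0195
gripper_force: 0.0
clock: 2.65
position: [0.6178, -0.0022, 0.0659]
ee_rot: [0.0, 1.0, 0.0, 0.002]
contact_force: [-0.5, 0.3, -0.7]
width: 0.011
gripper_force: 42.1
```

```bash
python3 -m jog '[{"dx":0,"dy":0,"dz":0,"ax":0,"ay":0,"az":0,"grip":-0.4},{"dx":0,"dy":0,"dz":0,"ax":0,"ay":0,"az":0,"grip":-0.4},{"dx":0,"dy":0,"dz":0.03,"ax":0,"ay":0,"az":0,"grip":-0.4},{"dx":0,"dy":0,"dz":0.03,"ax":0,"ay":0,"az":0,"grip":-0.4}]'
python3 -c "
from h import *
st();snap('wrist','w2')"
```

```text
clock: 2.98
position: [0.6163, -0.0014, 0.0553]
ee_rot: [-0.0, 1.0, 0.0, -0.001]
contact_force: [0.3, -1.0, -1.0]
width: 0.0256
gripper_force: 0.0
2.98 [ 0.6163 -0.0014  0.0553] rot
 [[ 1.     0.001 -0.001]
 [ 0.001 -1.     0.   ]
 [-0.001 -0.    -1.   ]] w 0.0256 F [ 0.3 -1.  -1. ] g 0.0
```

View pics/w2.png

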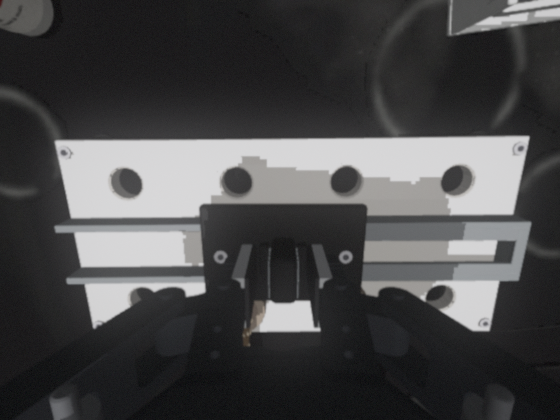

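The fingers straddle the tab at (283,270), just above the bar. Now close the gripper and slide toward +y (dy negative).

```bash
python3 -m jog '[{"dx":0,"dy":0,"dz":-0.01,"ax":0,"ay":0,"az":0,"grip":-0.4},{"dx":0,"dy":0,"dz":-0.01,"ax":0,"ay":0,"az":0,"grip":-1},{"dx":0,"dy":0,"dz":-0.01,"ax":0,"ay":0,"az":0,"grip":-1},{"dx":0,"dy":0,"dz":-0.01,"ax":0,"ay":0,"az":0,"grip":-1},{"dx":0,"dy":0,"dz":-0.01,"ax":0,"ay":0,"az":0,"grip":-1}]' 40
python3 -m jog '[{"dx":0,"dy":-0.08,"dz":0,"ax":0,"ay":0,"az":0,"grip":-1},{"dx":0,"dy":-0.16,"dz":0,"ax":0,"ay":0,"az":0,"grip":-1},{"dx":0,"dy":-0.22,"dz":0,"ax":0,"ay":0,"az":0,"grip":-1},{"dx":0,"dy":-0.22,"dz":0,"ax":0,"ay":0,"az":0,"grip":-1}]'
```

```text
clock: 3.45
position: [0.6172, -0.0016, 0.0591]
ee_rot: [0.0, 1.0, 0.0, 0.0]
contact_force: [-0.0, -0.2, 1.6]
width: 0.011
gripper_force: 40.5
clock: 3.78
position: [0.617, 0.0562, 0.0591]
ee_rot: [-0.001, 1.0, 0.001, 0.0]
contact_force: [-0.4, 2.2, 1.9]
width: 0.0113
gripper_force: 40.7
```

```bash
python3 -m jog '[{"dx":-0.002,"dy":-0.05,"dz":0,"ax":0,"ay":0,"az":0,"grip":-1},{"dx":-0.002,"dy":-0.085,"dz":0,"ax":0,"ay":0,"az":0,"grip":-1},{"dx":-0.002,"dy":-0.085,"dz":0,"ax":0,"ay":0,"az":0,"grip":-1},{"dx":-0.002,"dy":-0.085,"dz":0,"ax":0,"ay":0,"az":0,"grip":-1}]'
python3 -c "
from h import *
st();snap('wrist','w3');snap('top','t3')
a=cv2.imread('pics/t3.png')[130:220,200:350];cv2.imwrite('pics/t3c.png',cv2.resize(a,None,fx=5,fy=5))"
```

```text
clock: 4.12
position: [0.6167, 0.0759, 0.0591]
ee_rot: [-0.001, 1.0, 0.0, 0.0]
contact_force: [-0.3, 2.6, 5.8]
width: 0.0112
gripper_force: 40.9
4.12 [0.6167 0.0759 0.0591] rot
 [[ 1.     0.001  0.001]
 [ 0.001 -1.     0.002]
 [ 0.001 -0.002 -1.   ]] w 0.0112 F [-0.3  2.6  5.8] g 40.9411096572876
```

View pics/w3.png

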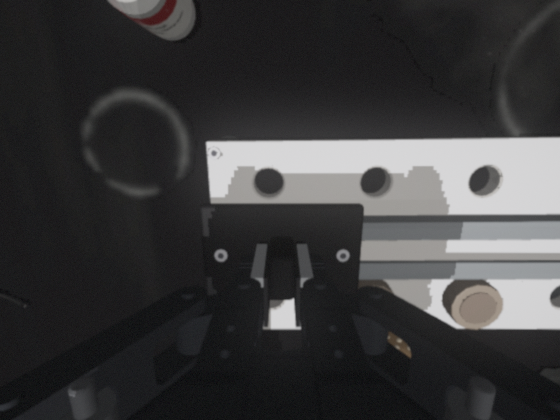

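The keeper is at rack y≈83 mm, clear of the lips, and the tab is held at (283,270). Lift it.

```bash
python3 -m jog '[{"dx":0,"dy":0,"dz":-0.04,"ax":0,"ay":0,"az":0,"grip":-1},{"dx":0,"dy":0,"dz":-0.08,"ax":0,"ay":0,"az":0,"grip":-1},{"dx":0,"dy":0,"dz":-0.12,"ax":0,"ay":0,"az":0,"grip":-1},{"dx":0,"dy":0,"dz":-0.12,"ax":0,"ay":0,"az":0,"grip":-1}]'
python3 -m jog '[{"dx":0,"dy":0,"dz":-0.1,"ax":0,"ay":0,"az":0,"grip":-1},{"dx":0,"dy":0,"dz":-0.2,"ax":0,"ay":0,"az":0,"grip":-1},{"dx":0,"dy":0,"dz":-0.3,"ax":0,"ay":0,"az":0,"grip":-1},{"dx":0,"dy":0,"dz":-0.4,"ax":0,"ay":0,"az":0,"grip":-1},{"dx":0,"dy":0,"dz":-0.4,"ax":0,"ay":0,"az":0,"grip":-1}]'
python3 -c "
from h import *
st();snap('scene','s4');go(.459,-.306,.19,np.pi/2-.19)"
```

```text
clock: 4.55
position: [0.6179, 0.0741, 0.0913]
ee_rot: [0.0, 1.0, 0.0, 0.002]
contact_force: [0.4, 0.8, 0.1]
width: 0.0114
gripper_force: 40.2
clock: 4.97
position: [0.6195, 0.0744, 0.1945]
ee_rot: [0.0, 1.0, 0.0, 0.005]
contact_force: [0.1, -1.0, -0.4]
width: 0.0111
gripper_force: 40.2
4.97 [0.6195 0.0744 0.1945] rot
 [[ 1.     0.     0.011]
 [ 0.    -1.    -0.   ]
 [ 0.011  0.    -1.   ]] w 0.0111 F [ 0.1 -1.  -0.4] g 40.185348987579346
shift shares [-0.637  1.521  0.004] len mm 412.4
 turn shares [ 0.006 -0.    -1.879]
 turn shares [-0.    -0.004  0.121]
```

View pics/s4.png

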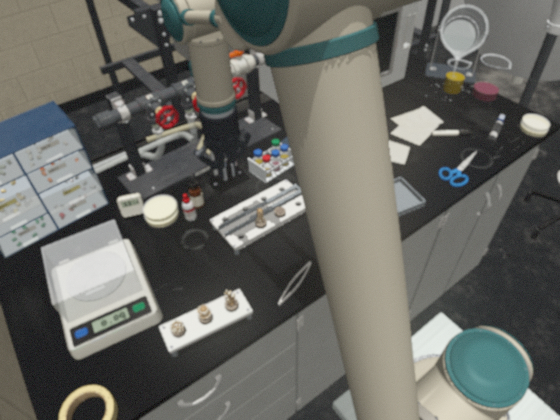

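```bash
python3 -m jog '[{"dx":-0.32,"dy":0.77,"dz":0,"ax":0,"ay":0,"az":0,"grip":-1},{"dx":-0.32,"dy":0.77,"dz":0,"ax":0,"ay":0,"az":0,"grip":-1},{"dx":-0.32,"dy":0.77,"dz":0,"ax":0,"ay":0,"az":0,"grip":-1},{"dx":-0.32,"dy":0.77,"dz":0,"ax":0,"ay":0,"az":0,"grip":-1},{"dx":-0.32,"dy":0.77,"dz":0,"ax":0,"ay":0,"az":0,"grip":-1}]' >/dev/null
python3 -m jog '[{"dx":-0.32,"dy":0.77,"dz":0,"ax":0,"ay":0,"az":0.12,"grip":-1},{"dx":-0.32,"dy":0.77,"dz":0,"ax":0,"ay":0,"az":0.12,"grip":-1},{"dx":-0.32,"dy":0.77,"dz":0,"ax":0,"ay":0,"az":0.12,"grip":-1},{"dx":-0.32,"dy":0.77,"dz":0,"ax":0,"ay":0,"az":0.12,"grip":-1},{"dx":-0.32,"dy":0.77,"dz":0,"ax":0,"ay":0,"az":0.12,"grip":-1}]' >/dev/null
python3 -m jog '[{"dx":0,"dy":0,"dz":0,"ax":0,"ay":0,"az":0,"grip":-1},{"dx":0,"dy":0,"dz":0,"ax":0,"ay":0,"az":0,"grip":-1}]' >/dev/null
python3 -c "
from h import *
st();go(.4585,-.3205,.06,np.pi/2-.18)"
```

```text
6.02 [ 0.4548 -0.3119  0.1872] rot
 [[ 0.981 -0.192 -0.002]
 [-0.192 -0.981  0.002]
 [-0.002 -0.001 -1.   ]] w 0.0112 F [-0.2  0.3 -1. ] g 40.13340890407562
shift shares [0.022 0.032 0.509] len mm 127.5
 turn shares [2.000e-03 1.000e-03 1.992e+00]
 turn shares [-0.001  0.002 -0.008]
```

```bash
python3 -m jog '[{"dx":0.022,"dy":0.032,"dz":0.15,"ax":0,"ay":0,"az":0,"grip":-1},{"dx":0.022,"dy":0.032,"dz":0.3,"ax":0,"ay":0,"az":0,"grip":-1},{"dx":0.022,"dy":0.032,"dz":0.45,"ax":0,"ay":0,"az":0,"grip":-1},{"dx":0.022,"dy":0.032,"dz":0.58,"ax":0,"ay":0,"az":0,"grip":-1},{"dx":0.022,"dy":0.032,"dz":0.61,"ax":0,"ay":0,"az":0,"grip":-1}]' 
python3 -m jog '[{"dx":0,"dy":0,"dz":0,"ax":0,"ay":0,"az":0,"grip":-1},{"dx":0,"dy":0,"dz":0.015,"ax":0,"ay":0,"az":0,"grip":-1},{"dx":0,"dy":0,"dz":0.025,"ax":0,"ay":0,"az":0,"grip":-1},{"dx":0,"dy":0,"dz":0.03,"ax":0,"ay":0,"az":0,"grip":-1},{"dx":0,"dy":0,"dz":0.03,"ax":0,"ay":0,"az":0,"grip":-1}]'
```

```text
clock: 6.43
position: [0.4571, -0.3143, 0.0306]
ee_rot: [-0.004, 0.996, -0.093, -0.005]
contact_force: [-0.6, 1.0, -1.0]
width: 0.0112
gripper_force: 40.1
clock: 6.85
position: [0.4614, -0.3196, 0.0302]
ee_rot: [0.001, 0.996, -0.094, 0.001]
contact_force: [-0.5, -0.2, -0.8]
width: 0.0108
gripper_force: 40.2
```

```bash
python3 -m jog '[{"dx":0,"dy":0,"dz":0.006,"ax":0,"ay":0,"az":0,"grip":-1},{"dx":0,"dy":0,"dz":0.012,"ax":0,"ay":0,"az":0,"grip":-1},{"dx":0,"dy":0,"dz":0.012,"ax":0,"ay":0,"az":0,"grip":-1}]' 
python3 -m jog '[{"dx":0,"dy":0,"dz":0,"ax":0,"ay":0,"az":0,"grip":-1},{"dx":0,"dy":0,"dz":0.006,"ax":0,"ay":0,"az":0,"grip":-1},{"dx":0,"dy":0,"dz":0.006,"ax":0,"ay":0,"az":0,"grip":-1}]'
```

```text
clock: 7.1
position: [0.4607, -0.3193, 0.0261]
ee_rot: [0.0, 0.996, -0.094, 0.0]
contact_force: [-0.2, -0.1, 0.1]
width: 0.0111
gripper_force: 40.3
clock: 7.35
position: [0.4607, -0.3194, 0.0261]
ee_rot: [0.0, 0.996, -0.094, 0.0]
contact_force: [-2.2, 1.9, 11.8]
width: 0.0112
gripper_force: 41.8
```

Contact with the tray floor. Open the gripper and rise.

```bash
python3 -m jog '[{"dx":0,"dy":0,"dz":-0.004,"ax":0,"ay":0,"az":0,"grip":-0.4},{"dx":0,"dy":0,"dz":-0.004,"ax":0,"ay":0,"az":0,"grip":-0.4},{"dx":0,"dy":0,"dz":-0.004,"ax":0,"ay":0,"az":0,"grip":-0.4},{"dx":0,"dy":0,"dz":-0.1,"ax":0,"ay":0,"az":0,"grip":-0.4},{"dx":0,"dy":0,"dz":-0.2,"ax":0,"ay":0,"az":0,"grip":-0.4}]' 
python3 -m jog '[{"dx":0,"dy":0,"dz":-0.15,"ax":0,"ay":0,"az":0,"grip":0},{"dx":0,"dy":0,"dz":-0.3,"ax":0,"ay":0,"az":0,"grip":0},{"dx":0,"dy":0,"dz":-0.45,"ax":0,"ay":0,"az":0,"grip":0},{"dx":0,"dy":0,"dz":-0.5,"ax":0,"ay":0,"az":0,"grip":0},{"dx":0,"dy":0,"dz":-0.5,"ax":0,"ay":0,"az":0,"grip":0}]' >/dev/null
python3 -c "
from h import *
st();snap('wrist','w5');go(.58,-.0367,.19)"
```

```text
clock: 7.77
position: [0.4592, -0.3179, 0.0729]
ee_rot: [-0.002, 0.996, -0.094, -0.002]
contact_force: [0.1, -1.2, -0.4]
width: 0.0253
gripper_force: 0.0
8.18 [ 0.4625 -0.3208  0.2035] rot
 [[ 0.982 -0.187  0.007]
 [-0.187 -0.982 -0.006]
 [ 0.008  0.005 -1.   ]] w 0.0426 F [-0.7 -1.3 -0.1] g 0.0
shift shares [ 0.255 -1.201  0.042] len mm 307.1
```

View pics/w5.png

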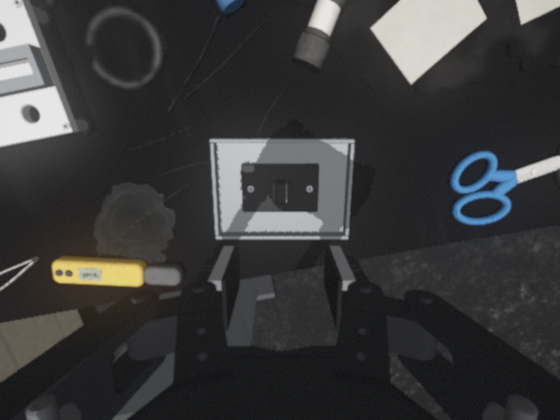

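The keeper stands upright in the tray (bar centre at 280,188). Next, the control plug.

```bash
python3 -m jog '[{"dx":0.16,"dy":-0.77,"dz":0,"ax":0,"ay":0,"az":-0.13,"grip":0},{"dx":0.16,"dy":-0.77,"dz":0,"ax":0,"ay":0,"az":-0.13,"grip":0},{"dx":0.16,"dy":-0.77,"dz":0,"ax":0,"ay":0,"az":-0.13,"grip":0},{"dx":0.16,"dy":-0.77,"dz":0,"ax":0,"ay":0,"az":-0.13,"grip":0},{"dx":0.16,"dy":-0.77,"dz":0,"ax":0,"ay":0,"az":-0.13,"grip":0}]' >/dev/null
python3 -m jog '[{"dx":0,"dy":0,"dz":0,"ax":0,"ay":0,"az":0,"grip":0},{"dx":0,"dy":0,"dz":0,"ax":0,"ay":0,"az":0,"grip":0}]' >/dev/null
python3 -c "
from h import *
st();go(.5813,-.0371,.14,np.pi/2+.0112)"
```

```text
8.82 [ 0.535  -0.1356  0.1969] rot
 [[ 1.     0.02  -0.004]
 [ 0.02  -1.     0.001]
 [-0.004 -0.001 -1.   ]] w 0.0426 F [-0.8 -0.4  0.2] g 0.0
shift shares [ 0.194 -0.39   0.227] len mm 122.8
 turn shares [-4.000e-03 -1.000e-03 -1.995e+00]
 turn shares [-0.001  0.003  0.005]
```

```bash
python3 -m jog '[{"dx":0.194,"dy":-0.39,"dz":0.22,"ax":0,"ay":0,"az":0.005,"grip":0},{"dx":0.194,"dy":-0.39,"dz":0.22,"ax":0,"ay":0,"az":0.005,"grip":0},{"dx":0.194,"dy":-0.39,"dz":0.22,"ax":0,"ay":0,"az":0.005,"grip":0},{"dx":0.194,"dy":-0.39,"dz":0.22,"ax":0,"ay":0,"az":0.005,"grip":0},{"dx":0.194,"dy":-0.39,"dz":0.22,"ax":0,"ay":0,"az":0.005,"grip":0}]' >/dev/null
python3 -m jog '[{"dx":0,"dy":0,"dz":0,"ax":0,"ay":0,"az":0,"grip":0},{"dx":0,"dy":0,"dz":0,"ax":0,"ay":0,"az":0,"grip":0}]' >/dev/null
python3 -c "
from h import *
st();go(.5813,-.0371,.036,np.pi/2+.0112);snap('wrist','w6')"
```

```text
9.4 [ 0.5824 -0.041   0.1443] rot
 [[ 1.     0.007 -0.   ]
 [ 0.007 -1.    -0.001]
 [-0.     0.001 -1.   ]] w 0.0424 F [-0.   0.5 -0.4] g 0.0
shift shares [-0.004 -0.016  0.433] len mm 108.4
 turn shares [ 0.000e+00 -1.000e-03  1.997e+00]
 turn shares [ 0.001  0.    -0.003]
```

View pics/w6.png

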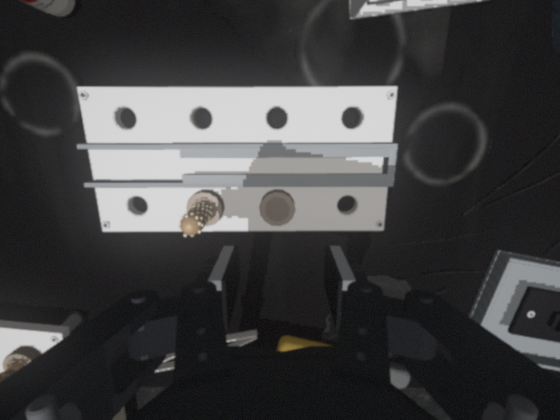

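The control plug is at (277,207). The holes are at (137,205), (347,204), (125,118), (352,117), (202,118) and (277,118). I'll check these positions.

Run:
```python
from h import *
P=lambda u,v,z:pix2w("w6",u,v,z)
h=np.array([P(u,v,.034) for u,v in((137,205),(347,204),(125,118),(352,117))]);c=h.mean(0)
d=h[0]-h[1];print("rack",c,"yaw",np.arctan2(-d[0],d[1]),np.linalg.norm(d),"dx",h[2]-h[0])
print("ctl",P(277,207,.046),"hole+30",P(202,118,.034),"pillar",P(206,208,.046))
```

```text
rack [ 0.61730864 -0.00654906  0.034     ] yaw 0.01073048158471863 0.18023692969893315 dx [0.0715171  0.00047476 0.        ]
ctl [ 0.58287325 -0.03692344  0.046     ] hole+30 [0.65265866 0.02296687 0.034     ] pillar [0.58168389 0.02141144 0.046     ]
```

```bash
python3 -m jog '[{"dx":-0.002,"dy":-0.016,"dz":0.14,"ax":0,"ay":0,"az":0,"grip":0},{"dx":-0.002,"dy":-0.016,"dz":0.28,"ax":0,"ay":0,"az":0,"grip":0},{"dx":-0.002,"dy":-0.016,"dz":0.4,"ax":0,"ay":0,"az":0,"grip":0},{"dx":-0.002,"dy":-0.016,"dz":0.425,"ax":0,"ay":0,"az":0,"grip":0},{"dx":-0.002,"dy":-0.016,"dz":0.425,"ax":0,"ay":0,"az":0,"grip":0}]' 40
python3 -m jog '[{"dx":0,"dy":0,"dz":0,"ax":0,"ay":0,"az":0,"grip":-1},{"dx":0,"dy":0,"dz":0,"ax":0,"ay":0,"az":0,"grip":-1},{"dx":0,"dy":0,"dz":0,"ax":0,"ay":0,"az":0,"grip":-1},{"dx":0,"dy":0,"dz":0,"ax":0,"ay":0,"az":0,"grip":-1}]' 40
```

```text
clock: 9.87
position: [0.5805, -0.0361, 0.0366]
ee_rot: [-0.0, 1.0, 0.003, -0.002]
contact_force: [0.6, -0.3, 0.7]
width: 0.0427
gripper_force: 0.0
clock: 10.2
position: [0.5835, -0.0355, 0.0398]
ee_rot: [0.0, 1.0, 0.004, 0.002]
contact_force: [1.1, -0.6, 4.1]
width: 0.0273
gripper_force: 39.7
```

```bash
python3 -m jog '[{"dx":0,"dy":0,"dz":-0.05,"ax":0,"ay":0,"az":0,"grip":-1},{"dx":0,"dy":0,"dz":-0.1,"ax":0,"ay":0,"az":0,"grip":-1},{"dx":0,"dy":0,"dz":-0.16,"ax":0,"ay":0,"az":0,"grip":-1},{"dx":0,"dy":0,"dz":-0.24,"ax":0,"ay":0,"az":0,"grip":-1},{"dx":0,"dy":0,"dz":-0.24,"ax":0,"ay":0,"az":0,"grip":-1}]'
python3 -c "
from h import *
st();go(.6530,.0236,.1);snap('wrist','w7')
a=cv2.imread('pics/w7.png')[180:400,150:420];cv2.imwrite('pics/w7c.png',cv2.resize(a,None,fx=2.5,fy=2.5))"
```

```text
clock: 10.62
position: [0.5852, -0.0356, 0.1026]
ee_rot: [0.001, 1.0, 0.004, 0.004]
contact_force: [1.4, -0.1, -0.1]
width: 0.0277
gripper_force: 39.5
10.62 [ 0.5852 -0.0356  0.1026] rot
 [[ 1.     0.009  0.009]
 [ 0.009 -1.    -0.002]
 [ 0.009  0.002 -1.   ]] w 0.0277 F [ 1.4 -0.1 -0.1] g 39.46551024913788
shift shares [ 0.273 -0.234  0.012] len mm 90.0
```

View pics/w7c.png

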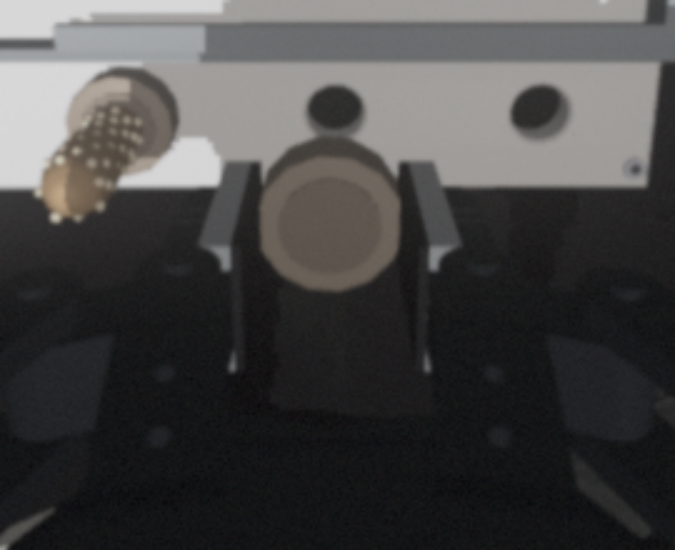

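The control plug is held upright and centred between the pads (image ≈(282,269)). I'll compute its offset from the TCP.

```bash
python3 -c "
from h import *
s=manip.get_state();p=s['position'];print(pix2w('w7',282,268.8,p[2]+.008)-p)
c=np.array([.6173,-.0066]);y=.0110
for r in((36,30),(-36,90),(-36,-30),(-36,30)):print(r,c+np.array([[np.cos(y),-np.sin(y)],[np.sin(y),np.cos(y)]])@np.array(r)/1000)"
```

```text
[-5.24680403e-04  9.51274500e-05  8.00000000e-03]
(36, 30) [0.65296783 0.02379418]
(-36, 90) [0.5803122  0.08299856]
(-36, -30) [ 0.58163217 -0.03699418]
(-36, 30) [0.58097218 0.02300219]
```

```bash
python3 -m jog '[{"dx":0.14,"dy":0,"dz":-0.03,"ax":0,"ay":0,"az":0,"grip":-1},{"dx":0.272,"dy":0,"dz":-0.03,"ax":0,"ay":0,"az":0,"grip":-1},{"dx":0.272,"dy":-0.12,"dz":-0.03,"ax":0,"ay":0,"az":0,"grip":-1},{"dx":0.272,"dy":-0.237,"dz":-0.03,"ax":0,"ay":0,"az":0,"grip":-1},{"dx":0.272,"dy":-0.237,"dz":-0.03,"ax":0,"ay":0,"az":0,"grip":-1}]' >/dev/null
python3 -m jog '[{"dx":0,"dy":0,"dz":0,"ax":0,"ay":0,"az":0,"grip":-1},{"dx":0,"dy":0,"dz":0,"ax":0,"ay":0,"az":0,"grip":-1},{"dx":0,"dy":0,"dz":0,"ax":0,"ay":0,"az":0,"grip":-1}]' >/dev/null
python3 -c "
from h import *
st();go(.6530,.0238,.0385,np.pi/2+.011)"
```

```text
11.33 [0.6494 0.0239 0.1051] rot
 [[ 1.     0.008 -0.001]
 [ 0.008 -1.    -0.001]
 [-0.001  0.001 -1.   ]] w 0.0279 F [-0.3  0.2 -0.9] g 39.54360902309418
shift shares [0.015 0.    0.267] len mm 66.7
 turn shares [ 1.000e-03 -1.000e-03  1.998e+00]
 turn shares [ 0.     0.    -0.002]
```

```bash
python3 -m jog '[{"dx":0.015,"dy":0,"dz":0.08,"ax":0,"ay":0,"az":0,"grip":-1},{"dx":0.015,"dy":0,"dz":0.14,"ax":0,"ay":0,"az":0,"grip":-1},{"dx":0.015,"dy":0,"dz":0.19,"ax":0,"ay":0,"az":0,"grip":-1},{"dx":0.015,"dy":0,"dz":0.23,"ax":0,"ay":0,"az":0,"grip":-1},{"dx":0.015,"dy":0,"dz":0.23,"ax":0,"ay":0,"az":0,"grip":-1}]'
python3 -m jog '[{"dx":0,"dy":0,"dz":0.015,"ax":0,"ay":0,"az":0,"grip":-1},{"dx":0,"dy":0,"dz":0.025,"ax":0,"ay":0,"az":0,"grip":-1},{"dx":0,"dy":0,"dz":0.03,"ax":0,"ay":0,"az":0,"grip":-1},{"dx":0,"dy":0,"dz":0.03,"ax":0,"ay":0,"az":0,"grip":-1}]'
```

```text
clock: 11.75
position: [0.6517, 0.0238, 0.0457]
ee_rot: [-0.0, 1.0, 0.004, -0.002]
contact_force: [-0.5, 0.0, -0.3]
width: 0.0274
gripper_force: 39.5
clock: 12.08
position: [0.6537, 0.0245, 0.0409]
ee_rot: [0.0, 1.0, 0.004, 0.0]
contact_force: [-0.2, 0.1, -1.3]
width: 0.0274
gripper_force: 39.5
```

```bash
python3 -m jog '[{"dx":0,"dy":0,"dz":0.006,"ax":0,"ay":0,"az":0,"grip":-1},{"dx":0,"dy":0,"dz":0.008,"ax":0,"ay":0,"az":0,"grip":-1},{"dx":0,"dy":0,"dz":0.008,"ax":0,"ay":0,"az":0,"grip":-1}]'
python3 -m jog '[{"dx":0,"dy":0,"dz":0,"ax":0,"ay":0,"az":0,"grip":0},{"dx":0,"dy":0,"dz":0,"ax":0,"ay":0,"az":0,"grip":0},{"dx":0,"dy":0,"dz":0,"ax":0,"ay":0,"az":0,"grip":0},{"dx":0,"dy":0,"dz":-0.1,"ax":0,"ay":0,"az":0,"grip":0},{"dx":0,"dy":0,"dz":-0.24,"ax":0,"ay":0,"az":0,"grip":0}]'
python3 -m jog '[{"dx":0,"dy":0,"dz":-0.15,"ax":0,"ay":0,"az":0,"grip":0},{"dx":0,"dy":0,"dz":-0.25,"ax":0,"ay":0,"az":0,"grip":0},{"dx":0,"dy":0,"dz":-0.25,"ax":0,"ay":0,"az":0,"grip":0}]'
python3 -c "
from h import *
go(.425,.2055,.16,np.pi/2-.115)"
```

```text
clock: 12.33
position: [0.654, 0.0246, 0.0398]
ee_rot: [0.0, 1.0, 0.004, 0.001]
contact_force: [-1.3, -0.5, 4.6]
width: 0.0276
gripper_force: 40.1
clock: 12.75
position: [0.6503, 0.0249, 0.095]
ee_rot: [-0.0, 1.0, 0.004, -0.005]
contact_force: [1.0, -0.7, -0.2]
width: 0.043
gripper_force: 0.0
clock: 13.0
position: [0.6573, 0.0245, 0.1677]
ee_rot: [0.0, 1.0, 0.004, 0.006]
contact_force: [1.0, -0.6, -0.0]
width: 0.043
gripper_force: 0.0
shift shares [-0.923 -0.732  0.019] len mm 294.6
 turn shares [ 0.012  0.    -1.921]
 turn shares [ 0.    -0.008  0.079]
```

```bash
python3 -m jog '[{"dx":-0.62,"dy":-0.4,"dz":-0.08,"ax":0,"ay":0,"az":0.08,"grip":0},{"dx":-0.62,"dy":-0.4,"dz":-0.08,"ax":0,"ay":0,"az":0.08,"grip":0},{"dx":-0.62,"dy":-0.4,"dz":-0.08,"ax":0,"ay":0,"az":0.08,"grip":0},{"dx":-0.62,"dy":-0.4,"dz":-0.08,"ax":0,"ay":0,"az":0.08,"grip":0},{"dx":-0.62,"dy":-0.4,"dz":-0.08,"ax":0,"ay":0,"az":0.08,"grip":0}]' >/dev/null
python3 -c "
from h import *
go(.36,.22,.19,np.pi/2-.115)"
```

```text
shift shares [-0.569 -0.315 -0.035] len mm 163.0
 turn shares [0.005 0.    1.999]
 turn shares [-0.     0.003 -0.001]
```

```bash
python3 -m jog '[{"dx":-0.57,"dy":-0.315,"dz":0,"ax":0,"ay":0,"az":0,"grip":0},{"dx":-0.57,"dy":-0.315,"dz":0,"ax":0,"ay":0,"az":0,"grip":0},{"dx":-0.57,"dy":-0.315,"dz":0,"ax":0,"ay":0,"az":0,"grip":0},{"dx":-0.57,"dy":-0.315,"dz":0,"ax":0,"ay":0,"az":0,"grip":0},{"dx":-0.57,"dy":-0.315,"dz":0,"ax":0,"ay":0,"az":0,"grip":0}]' >/dev/null
python3 -m jog '[{"dx":0,"dy":0,"dz":0,"ax":0,"ay":0,"az":0,"grip":0},{"dx":0,"dy":0,"dz":0,"ax":0,"ay":0,"az":0,"grip":0},{"dx":0,"dy":0,"dz":0,"ax":0,"ay":0,"az":0,"grip":0}]' >/dev/null
python3 -c "
from h import *
st();snap('wrist','w8')"
```

```text
14.08 [0.3667 0.2179 0.1809] rot
 [[ 0.993 -0.118  0.001]
 [-0.118 -0.993 -0.   ]
 [ 0.001  0.    -1.   ]] w 0.043 F [-0.7  0.7  0.2] g 0.0
```

View pics/w8.png

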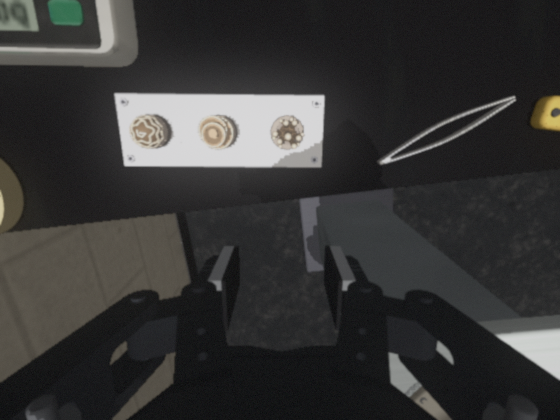

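Left to right, the holding rack has the brain (149,131), plate (217,132) and branching (289,131) corals. The plate corners are (115,94), (324,96), (322,167) and (123,167).

```bash
python3 -c "
from h import *
b=np.array([pix2w('w8',u,v,.034) for u,v in((115,94),(324,96),(322,167),(123,167))])
c=b.mean(0);e=b[0]-b[1];f=b[3]-b[2];y=np.arctan2(-(e+f)[0],(e+f)[1]);print(c,y,np.linalg.norm(e),np.linalg.norm(f))
for Y,u in((.06,151),(0,218),(-.06,289)):print(c[:2]+Y*np.array([-np.sin(y),np.cos(y)]),pix2w('w8',u,132,.046)[:2])
go(.4255,.2055,.13,np.pi/2-.115)"
```

```text
[0.43126171 0.26633587 0.034     ] -0.12165530379652245 0.18576617013459942 0.1887190608159321
[0.43854304 0.32589241] [0.43889687 0.3255335 ]
[0.43126171 0.26633587] [0.43206622 0.26700163]
[0.42398038 0.20677932] [0.42467388 0.20469328]
shift shares [0.239 0.021 0.204] len mm 78.7
 turn shares [-1.000e-03 -0.000e+00  1.998e+00]
 turn shares [ 0.    -0.    -0.002]
```

```bash
python3 -m jog '[{"dx":0.235,"dy":0.02,"dz":0.1,"ax":0,"ay":0,"az":0,"grip":0},{"dx":0.235,"dy":0.02,"dz":0.15,"ax":0,"ay":0,"az":0,"grip":0},{"dx":0.235,"dy":0.02,"dz":0.15,"ax":0,"ay":0,"az":0,"grip":0},{"dx":0.235,"dy":0.02,"dz":0.15,"ax":0,"ay":0,"az":0,"grip":0},{"dx":0.235,"dy":0.02,"dz":0.15,"ax":0,"ay":0,"az":0,"grip":0}]' >/dev/null
python3 -c "
from h import *
st();go(.4245,.2058,.038,np.pi/2-.118)"
```

```text
14.55 [0.4233 0.2057 0.1432] rot
 [[ 0.993 -0.119 -0.002]
 [-0.119 -0.993 -0.   ]
 [-0.002  0.001 -1.   ]] w 0.0428 F [ 0.1 -0.2  0.5] g 0.0
shift shares [ 0.005 -0.001  0.421] len mm 105.2
 turn shares [ 2.000e-03 -1.000e-03  1.999e+00]
 turn shares [ 0.     0.001 -0.001]
```

```bash
python3 -m jog '[{"dx":0.005,"dy":0,"dz":0.1,"ax":0,"ay":0,"az":0,"grip":0},{"dx":0.005,"dy":0,"dz":0.2,"ax":0,"ay":0,"az":0,"grip":0},{"dx":0.005,"dy":0,"dz":0.32,"ax":0,"ay":0,"az":0,"grip":0},{"dx":0.005,"dy":0,"dz":0.4,"ax":0,"ay":0,"az":0,"grip":0},{"dx":0.005,"dy":0,"dz":0.42,"ax":0,"ay":0,"az":0,"grip":0}]'
python3 -m jog '[{"dx":0,"dy":0,"dz":0,"ax":0,"ay":0,"az":0,"grip":0},{"dx":0,"dy":0,"dz":0,"ax":0,"ay":0,"az":0,"grip":-1},{"dx":0,"dy":0,"dz":0,"ax":0,"ay":0,"az":0,"grip":-1},{"dx":0,"dy":0,"dz":0,"ax":0,"ay":0,"az":0,"grip":-1},{"dx":0,"dy":0,"dz":0,"ax":0,"ay":0,"az":0,"grip":-1}]' 40
```

```text
clock: 14.97
position: [0.4218, 0.2056, 0.0366]
ee_rot: [0.001, 0.998, -0.059, -0.002]
contact_force: [-0.6, 0.6, -1.1]
width: 0.0423
gripper_force: 0.0
clock: 15.38
position: [0.4255, 0.2067, 0.04]
ee_rot: [-0.001, 0.998, -0.059, 0.002]
contact_force: [-1.0, -0.5, 5.2]
width: 0.0274
gripper_force: 39.8
```

```bash
python3 -m jog '[{"dx":0,"dy":0,"dz":-0.08,"ax":0,"ay":0,"az":0,"grip":-1},{"dx":0,"dy":0,"dz":-0.18,"ax":0,"ay":0,"az":0,"grip":-1},{"dx":0,"dy":0,"dz":-0.3,"ax":0,"ay":0,"az":0,"grip":-1},{"dx":0,"dy":0,"dz":-0.44,"ax":0,"ay":0,"az":0,"grip":-1},{"dx":0,"dy":0,"dz":-0.5,"ax":0,"ay":0,"az":0,"grip":-1}]'
python3 -c "
from h import *
go(.5803,.083,.16,np.pi/2+.011)"
```

```text
clock: 15.8
position: [0.4264, 0.207, 0.1681]
ee_rot: [-0.001, 0.998, -0.059, 0.004]
contact_force: [0.8, -0.6, 0.1]
width: 0.0273
gripper_force: 39.4
shift shares [0.669 0.421 0.036] len mm 197.8
 turn shares [-0.007  0.002  1.918]
 turn shares [-0.002 -0.005 -0.082]
```

```bash
python3 -m jog '[{"dx":0.668,"dy":0.421,"dz":0,"ax":0,"ay":0,"az":-0.082,"grip":-1},{"dx":0.668,"dy":0.421,"dz":0,"ax":0,"ay":0,"az":-0.082,"grip":-1},{"dx":0.668,"dy":0.421,"dz":0,"ax":0,"ay":0,"az":-0.082,"grip":-1},{"dx":0.668,"dy":0.421,"dz":0,"ax":0,"ay":0,"az":-0.082,"grip":-1},{"dx":0.668,"dy":0.421,"dz":0,"ax":0,"ay":0,"az":-0.082,"grip":-1}]' >/dev/null
python3 -m jog '[{"dx":0,"dy":0,"dz":0,"ax":0,"ay":0,"az":0,"grip":-1},{"dx":0,"dy":0,"dz":0,"ax":0,"ay":0,"az":0,"grip":-1},{"dx":0,"dy":0,"dz":0,"ax":0,"ay":0,"az":0,"grip":-1}]' >/dev/null
python3 -c "
from h import *
st();go(.5803,.083,.0385,np.pi/2+.011);snap('wrist','w9')"
```

```text
16.47 [0.577  0.0823 0.1634] rot
 [[ 1.     0.011 -0.001]
 [ 0.011 -1.     0.   ]
 [-0.001 -0.    -1.   ]] w 0.0271 F [-0.8 -0.1 -1.4] g 39.50632631778717
shift shares [ 0.014 -0.002  0.5  ] len mm 125.0
 turn shares [1.e-03 0.e+00 2.e+00]
 turn shares [-0.     0.001 -0.   ]
```

View pics/w9.png

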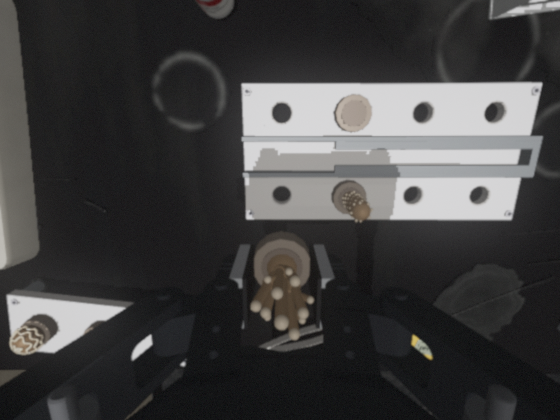

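The control plug is seated at (354,112), directly behind the pillar. The branching coral is held upright at (282,262). Insert it into the hole at (282,194).

```bash
python3 -m jog '[{"dx":0.01,"dy":-0.002,"dz":0.13,"ax":0,"ay":0,"az":0,"grip":-1},{"dx":0.01,"dy":-0.002,"dz":0.26,"ax":0,"ay":0,"az":0,"grip":-1},{"dx":0.01,"dy":-0.002,"dz":0.34,"ax":0,"ay":0,"az":0,"grip":-1},{"dx":0.01,"dy":-0.002,"dz":0.4,"ax":0,"ay":0,"az":0,"grip":-1},{"dx":0.01,"dy":-0.002,"dz":0.45,"ax":0,"ay":0,"az":0,"grip":-1}]'
python3 -m jog '[{"dx":0,"dy":0,"dz":0.015,"ax":0,"ay":0,"az":0,"grip":-1},{"dx":0,"dy":0,"dz":0.03,"ax":0,"ay":0,"az":0,"grip":-1},{"dx":0,"dy":0,"dz":0.04,"ax":0,"ay":0,"az":0,"grip":-1},{"dx":0,"dy":0,"dz":0.04,"ax":0,"ay":0,"az":0,"grip":-1}]'
```

```text
clock: 16.93
position: [0.578, 0.0841, 0.0499]
ee_rot: [-0.0, 1.0, 0.007, -0.001]
contact_force: [-0.7, -0.7, 0.5]
width: 0.0276
gripper_force: 39.5
clock: 17.27
position: [0.5803, 0.0831, 0.0415]
ee_rot: [0.0, 1.0, 0.006, 0.0]
contact_force: [0.6, 0.4, -0.6]
width: 0.0275
gripper_force: 39.5
```

```bash
python3 -m jog '[{"dx":0,"dy":0,"dz":0.006,"ax":0,"ay":0,"az":0,"grip":-1},{"dx":0,"dy":0,"dz":0.01,"ax":0,"ay":0,"az":0,"grip":-1},{"dx":0,"dy":0,"dz":0.01,"ax":0,"ay":0,"az":0,"grip":-1}]'
```

```text
clock: 17.52
position: [0.581, 0.0829, 0.04]
ee_rot: [-0.0, 1.0, 0.006, 0.001]
contact_force: [-2.3, 0.4, 5.4]
width: 0.0275
gripper_force: 40.0
```

Seated. Release, retreat, and head for the brain coral at (.439,.326).

```bash
python3 -m jog '[{"dx":0,"dy":0,"dz":0,"ax":0,"ay":0,"az":0,"grip":0},{"dx":0,"dy":0,"dz":0,"ax":0,"ay":0,"az":0,"grip":0},{"dx":0,"dy":0,"dz":0,"ax":0,"ay":0,"az":0,"grip":0},{"dx":0,"dy":0,"dz":-0.1,"ax":0,"ay":0,"az":0,"grip":0},{"dx":0,"dy":0,"dz":-0.24,"ax":0,"ay":0,"az":0,"grip":0}]' >/dev/null
python3 -m jog '[{"dx":0,"dy":0,"dz":-0.15,"ax":0,"ay":0,"az":0,"grip":0},{"dx":0,"dy":0,"dz":-0.28,"ax":0,"ay":0,"az":0,"grip":0},{"dx":0,"dy":0,"dz":-0.28,"ax":0,"ay":0,"az":0,"grip":0}]'
python3 -c "
from h import *
go(.4387,.3258,.15,np.pi/2-.12)"
```

```text
clock: 18.18
position: [0.5849, 0.0828, 0.1758]
ee_rot: [-0.0, 1.0, 0.006, 0.007]
contact_force: [1.5, 0.3, 0.8]
width: 0.043
gripper_force: 0.0
shift shares [-0.575 -0.979  0.095] len mm 284.7
 turn shares [ 1.300e-02 -1.000e-03 -1.916e+00]
 turn shares [-0.001 -0.009  0.084]
```

```bash
python3 -m jog '[{"dx":-0.4,"dy":-0.66,"dz":0,"ax":0,"ay":0,"az":0.084,"grip":0},{"dx":-0.4,"dy":-0.66,"dz":0,"ax":0,"ay":0,"az":0.084,"grip":0},{"dx":-0.4,"dy":-0.66,"dz":0,"ax":0,"ay":0,"az":0.084,"grip":0},{"dx":-0.4,"dy":-0.66,"dz":0,"ax":0,"ay":0,"az":0.084,"grip":0},{"dx":-0.4,"dy":-0.66,"dz":0,"ax":0,"ay":0,"az":0.084,"grip":0}]' >/dev/null
python3 -m jog '[{"dx":0,"dy":0,"dz":0,"ax":0,"ay":0,"az":0,"grip":0},{"dx":0,"dy":0,"dz":0,"ax":0,"ay":0,"az":0,"grip":0}]' >/dev/null
python3 -c "
from h import *
st();go(.4387,.3258,.15,np.pi/2-.12)"
```

```text
18.77 [0.4775 0.2475 0.1682] rot
 [[ 0.993 -0.117 -0.   ]
 [-0.117 -0.993 -0.001]
 [-0.     0.001 -1.   ]] w 0.0424 F [-0.7  0.1 -0.1] g 0.0
shift shares [-0.191 -0.293  0.073] len mm 89.2
 turn shares [-0.000e+00  1.000e-03 -1.998e+00]
 turn shares [0.    0.    0.002]
```

```bash
python3 -m jog '[{"dx":-0.191,"dy":-0.293,"dz":0.05,"ax":0,"ay":0,"az":0,"grip":0},{"dx":-0.191,"dy":-0.293,"dz":0.05,"ax":0,"ay":0,"az":0,"grip":0},{"dx":-0.191,"dy":-0.293,"dz":0.05,"ax":0,"ay":0,"az":0,"grip":0},{"dx":-0.191,"dy":-0.293,"dz":0.05,"ax":0,"ay":0,"az":0,"grip":0},{"dx":-0.191,"dy":-0.293,"dz":0.05,"ax":0,"ay":0,"az":0,"grip":0}]' >/dev/null
python3 -c "
from h import *
st();go(.4387,.3258,.038,np.pi/2-.12)"
```

```text
19.18 [0.4407 0.3241 0.1557] rot
 [[ 0.993 -0.12   0.   ]
 [-0.12  -0.993 -0.001]
 [ 0.001  0.001 -1.   ]] w 0.0428 F [ 0.2 -0.3 -0.1] g 0.0
shift shares [-0.009 -0.006  0.471] len mm 117.7
 turn shares [-1.e-03 -1.e-03  2.e+00]
 turn shares [ 0.001 -0.    -0.   ]
```

```bash
python3 -m jog '[{"dx":-0.008,"dy":-0.005,"dz":0.12,"ax":0,"ay":0,"az":0,"grip":0},{"dx":-0.008,"dy":-0.005,"dz":0.24,"ax":0,"ay":0,"az":0,"grip":0},{"dx":-0.008,"dy":-0.005,"dz":0.36,"ax":0,"ay":0,"az":0,"grip":0},{"dx":-0.008,"dy":-0.005,"dz":0.45,"ax":0,"ay":0,"az":0,"grip":0},{"dx":-0.008,"dy":-0.005,"dz":0.465,"ax":0,"ay":0,"az":0,"grip":0}]'
python3 -m jog '[{"dx":0,"dy":0,"dz":0,"ax":0,"ay":0,"az":0,"grip":0},{"dx":0,"dy":0,"dz":0,"ax":0,"ay":0,"az":0,"grip":-1},{"dx":0,"dy":0,"dz":0,"ax":0,"ay":0,"az":0,"grip":-1},{"dx":0,"dy":0,"dz":0,"ax":0,"ay":0,"az":0,"grip":-1},{"dx":0,"dy":0,"dz":0,"ax":0,"ay":0,"az":0,"grip":-1}]' 40
```

```text
clock: 19.6
position: [0.4368, 0.3231, 0.0362]
ee_rot: [0.002, 0.998, -0.061, -0.003]
contact_force: [-0.9, 0.1, 0.4]
width: 0.0423
gripper_force: 0.0
clock: 20.02
position: [0.4391, 0.3269, 0.0412]
ee_rot: [-0.001, 0.998, -0.06, 0.001]
contact_force: [0.4, -0.3, 1.8]
width: 0.027
gripper_force: 39.7
```

```bash
python3 -m jog '[{"dx":0,"dy":0,"dz":-0.08,"ax":0,"ay":0,"az":0,"grip":-1},{"dx":0,"dy":0,"dz":-0.18,"ax":0,"ay":0,"az":0,"grip":-1},{"dx":0,"dy":0,"dz":-0.3,"ax":0,"ay":0,"az":0,"grip":-1},{"dx":0,"dy":0,"dz":-0.44,"ax":0,"ay":0,"az":0,"grip":-1},{"dx":0,"dy":0,"dz":-0.54,"ax":0,"ay":0,"az":0,"grip":-1}]'
python3 -c "
from h import *
go(.5816,-.037,.17,np.pi/2+.011)"
```

```text
clock: 20.43
position: [0.4387, 0.3271, 0.1783]
ee_rot: [-0.001, 0.998, -0.06, 0.002]
contact_force: [0.5, -0.3, -0.9]
width: 0.0271
gripper_force: 39.5
shift shares [0.742 1.377 0.032] len mm 391.2
 turn shares [-0.003  0.002  1.917]
 turn shares [-0.001 -0.002 -0.083]
```

```bash
python3 -m jog '[{"dx":0.37,"dy":0.69,"dz":0,"ax":0,"ay":0,"az":0,"grip":-1},{"dx":0.37,"dy":0.69,"dz":0,"ax":0,"ay":0,"az":0,"grip":-1},{"dx":0.37,"dy":0.69,"dz":0,"ax":0,"ay":0,"az":0,"grip":-1},{"dx":0.37,"dy":0.69,"dz":0,"ax":0,"ay":0,"az":0,"grip":-1},{"dx":0.37,"dy":0.69,"dz":0,"ax":0,"ay":0,"az":0,"grip":-1}]' >/dev/null
python3 -m jog '[{"dx":0.37,"dy":0.69,"dz":0,"ax":0,"ay":0,"az":-0.083,"grip":-1},{"dx":0.37,"dy":0.69,"dz":0,"ax":0,"ay":0,"az":-0.083,"grip":-1},{"dx":0.37,"dy":0.69,"dz":0,"ax":0,"ay":0,"az":-0.083,"grip":-1},{"dx":0.37,"dy":0.69,"dz":0,"ax":0,"ay":0,"az":-0.083,"grip":-1},{"dx":0.37,"dy":0.69,"dz":0,"ax":0,"ay":0,"az":-0.083,"grip":-1}]' >/dev/null
python3 -m jog '[{"dx":0,"dy":0,"dz":0,"ax":0,"ay":0,"az":0,"grip":-1},{"dx":0,"dy":0,"dz":0,"ax":0,"ay":0,"az":0,"grip":-1},{"dx":0,"dy":0,"dz":0,"ax":0,"ay":0,"az":0,"grip":-1}]' >/dev/null
python3 -c "
from h import *
st();go(.5816,-.037,.0385,np.pi/2+.011);snap('wrist','w10')"
```

```text
21.52 [ 0.5798 -0.0378  0.175 ] rot
 [[ 1.     0.009 -0.   ]
 [ 0.009 -1.     0.001]
 [-0.    -0.001 -1.   ]] w 0.0271 F [-0.5  0.4 -1.5] g 39.574862122535706
shift shares [ 0.008 -0.003  0.546] len mm 136.5
 turn shares [0.000e+00 1.000e-03 1.999e+00]
 turn shares [-0.     0.    -0.001]
```

View pics/w10.png

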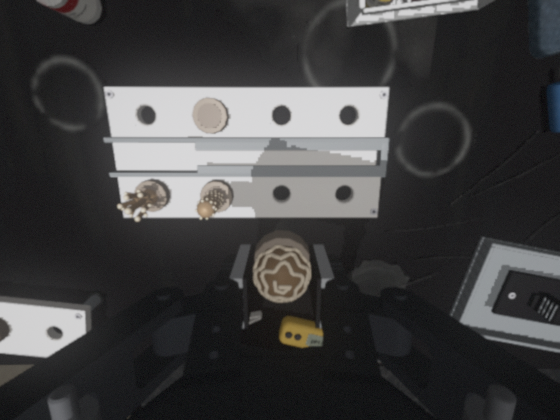

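The branching coral is seated at (151,196), and the brain coral is held upright above the hole at (281,194). Insert it.

```bash
python3 -m jog '[{"dx":0.005,"dy":-0.003,"dz":0.15,"ax":0,"ay":0,"az":0,"grip":-1},{"dx":0.005,"dy":-0.003,"dz":0.3,"ax":0,"ay":0,"az":0,"grip":-1},{"dx":0.005,"dy":-0.003,"dz":0.38,"ax":0,"ay":0,"az":0,"grip":-1},{"dx":0.005,"dy":-0.003,"dz":0.44,"ax":0,"ay":0,"az":0,"grip":-1},{"dx":0.005,"dy":-0.003,"dz":0.49,"ax":0,"ay":0,"az":0,"grip":-1}]'
python3 -m jog '[{"dx":0,"dy":0,"dz":0.015,"ax":0,"ay":0,"az":0,"grip":-1},{"dx":0,"dy":0,"dz":0.03,"ax":0,"ay":0,"az":0,"grip":-1},{"dx":0,"dy":0,"dz":0.04,"ax":0,"ay":0,"az":0,"grip":-1},{"dx":0,"dy":0,"dz":0.045,"ax":0,"ay":0,"az":0,"grip":-1},{"dx":0,"dy":0,"dz":0.045,"ax":0,"ay":0,"az":0,"grip":-1}]'
```

```text
clock: 21.98
position: [0.58, -0.0354, 0.0509]
ee_rot: [-0.0, 1.0, 0.006, -0.001]
contact_force: [-0.1, 0.3, -0.3]
width: 0.0268
gripper_force: 39.6
clock: 22.4
position: [0.5818, -0.0372, 0.0416]
ee_rot: [0.0, 1.0, 0.005, 0.001]
contact_force: [0.4, -0.9, -0.6]
width: 0.0269
gripper_force: 39.6
```

```bash
python3 -m jog '[{"dx":0,"dy":0,"dz":0.004,"ax":0,"ay":0,"az":0,"grip":-1},{"dx":0,"dy":0,"dz":0.008,"ax":0,"ay":0,"az":0,"grip":-1},{"dx":0,"dy":0,"dz":0.008,"ax":0,"ay":0,"az":0,"grip":-1}]'
```

```text
clock: 22.65
position: [0.5821, -0.0375, 0.0411]
ee_rot: [0.0, 1.0, 0.005, 0.001]
contact_force: [-2.4, 0.4, 8.0]
width: 0.0267
gripper_force: 40.6
```

```bash
python3 -m jog '[{"dx":0,"dy":0,"dz":0,"ax":0,"ay":0,"az":0,"grip":0},{"dx":0,"dy":0,"dz":0,"ax":0,"ay":0,"az":0,"grip":0},{"dx":0,"dy":0,"dz":0,"ax":0,"ay":0,"az":0,"grip":0},{"dx":0,"dy":0,"dz":-0.1,"ax":0,"ay":0,"az":0,"grip":0},{"dx":0,"dy":0,"dz":-0.24,"ax":0,"ay":0,"az":0,"grip":0}]' >/dev/null
python3 -m jog '[{"dx":0,"dy":0,"dz":-0.15,"ax":0,"ay":0,"az":0,"grip":0},{"dx":0,"dy":0,"dz":-0.28,"ax":0,"ay":0,"az":0,"grip":0},{"dx":0,"dy":0,"dz":-0.28,"ax":0,"ay":0,"az":0,"grip":0}]' >/dev/null
python3 -m jog '[{"dx":-0.3,"dy":0,"dz":0,"ax":0,"ay":0,"az":0,"grip":0},{"dx":-0.3,"dy":0,"dz":0,"ax":0,"ay":0,"az":0,"grip":0},{"dx":-0.3,"dy":0,"dz":0,"ax":0,"ay":0,"az":0,"grip":0},{"dx":-0.3,"dy":0,"dz":0,"ax":0,"ay":0,"az":0,"grip":0},{"dx":-0.3,"dy":0,"dz":0,"ax":0,"ay":0,"az":0,"grip":0}]'
python3 -c "
from h import *
snap('wrist','w11')"
```

```text
clock: 23.73
position: [0.5072, -0.0384, 0.1691]
ee_rot: [0.0, 1.0, 0.005, 0.001]
contact_force: [1.1, -0.2, 1.0]
width: 0.0431
gripper_force: 0.0
```

View pics/w11.png

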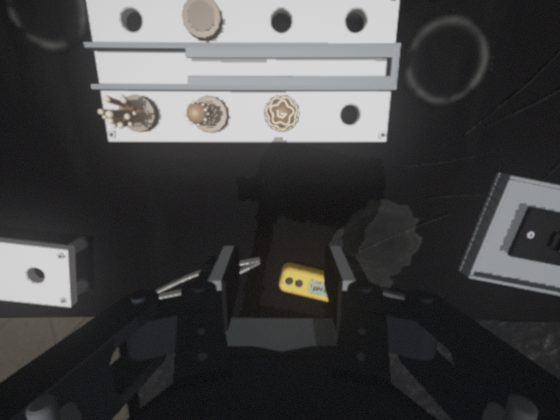

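The branching (135,112), pillar (209,114) and brain (281,113) corals sit upright in line, with the control plug behind the pillar (202,17) and the keeper in the tray. Handing in.

```bash
python3 -c "
from rig import manip
print(manip.sign_off())"
```

```text
the job is handed in; nothing more can be done
None
```

The job is handed in at about 24 s: the keeper stands in the tray, and the control plug, branching coral and brain coral are seated around the pillar coral. I never touched the plate coral, but I did not photograph it again after lifting the brain coral beside it, and the sign-off returned no verdict.

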